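Roll the steel bar into its cradle and register it on the sprung stop

ROBOT

A 7-joint arm with a two-finger parallel gripper is mounted at the origin on the work surface. World frame = base frame: x ahead of the robot, y to its left, z up, the work surface at z = 0. Lengths are in m, angles in rad, forces in N, time in s.
With the tool pointing down it reaches from about 0.425 to 0.925 m from the base axis. Payload 6.8 kg.
Tool frame: the origin (TCP) lies on the front face of the gripper's body, between the roots of the fingers; the fingertips stand 73 mm ahead of it and the grasp point (between the pads) lies 54 mm ahead of it (env.nose_length is the distance from the TCP to the fingertips, in m); z points along the fingers, y is the direction in which the jaws open and shut (so a half turn about z gives the same grasp; the last joint's range is limited). The gripper opens to 85 mm and grips with 20 to 120 N. Pads are 22 mm wide; open, the fingers measure 114 mm over their backs; the gripper's body (76 mm by 85 mm) begins 54 mm behind the grasp point. The pads swing forward as they close: fully open they stand 13 mm farther back than shut.
Start: joints at [-1.41, 0.477, 0.022, 1.555, -0.011, 1.109, -0.083], TCP at [0.179, 0.651, 0.304] pointing down, gripper open.
Joint ranges: [-2.96, 2.96], [-0.34, 2.1], [-1.41, 1.46], [0.24, 2.44], [-1.37, 4.51], [0.17, 1.92], [-2.96, 2.96]. Speed limits (rad/s): [2.39, 2.39, 3.14, 3.14, 3.14, 3.14, 3.14].

INTERFACE

Orientations are given as a unit quaternion [w, x, y, z].
In Python, from cell import env, kin, camera, calibration, job gives the robot as it stands. The module is installed in compiled form; this text tells all that it offers. Calls block until the motion is done:
- env.reach(position, orientation): joint-space move of the TCP to a pose.
- env.movel(position, velocity=0.15, rot=None, stop_force=None): straight line of the TCP; rot=None keeps the orientation; velocity is the mean speed in m/s. With stop_force (N) it stops when the force on the tool has changed by that much, and returns True; else False.
- env.goto_joints(angles): joint-space move.
- env.grip(opening, f_grip=None): finger opening in m; f_grip is the grip in N (None keeps the last); returns when the fingers have stopped.
- env.dwell(seconds).
- kin.inverse_kinematics(position, orientation): joint angles nearest the present ones, or None.
- env.get_state(): the state.
- camera(name): name is "scene" or "top"; returns (picture, depth): 420x560x3 uint8, blue, green, red; 420x560 float32, m along the optical axis (not along the pixel's ray), 0 where there is no reading.
- calibration(name): a dict with "fx", "fy", "cx", "cy" (pixels), "rvec" (rotation vector, rad) and "tvec" (3), from world to camera coordinates, as OpenCV has them. Camera axes: x right, y down, z forward; pixel columns grow to the right and rows downward; lengths in m; the calibration is good to about 2 mm. A picture is of the moment at which its call begins. calibration takes no time and is no camera call.
A pose or a line that the arm cannot do raises env.PlanningError and nothing moves.
- job.job_done(): hands the job in, once; it reports no verdict.
The state is a dict: "time": time; "qpos": joint angles; "joint_velocities": joint speeds; "joint_torque": joint torques, N m; "tcp_pos": TCP position; "orientation": TCP orientation; "force": force on the tool from outside, world axes, zero at the start; "torque": the same for the moment, N m; "opening": finger opening in m.
Only numpy, scipy, OpenCV 4.12 (cv2) and the standard library are available. Lean on these libraries where they do the work, as an engineer would, in place of code of your own. Each camera call takes 0.05 s, during which the arm holds its last target. There are 200 camera calls.

TASK

Roll the steel roller bar along the wooden cradle, up its two ramps, so that it drops into both notches and lies level; keep it on the cradle, do not lift it off. Then slide it endways in the notches until its end rests against the small sprung button of the bar stop, and leave it there touching. Be gentle: do not ram the stop or touch the stop yourself, and leave the other things on the bench where they are.

Things in the scene. Friction and masses are not known exactly. Their poses are not given: they have to be found in the camera images.
- cradle: Fixed wooden cradle: base board (165 x 112 mm, 8 mm thick) with two identical upright cheeks 12 mm thick, centred at y = -50 and +50 mm, 88 mm clear between. Origin on the table midway between the cheeks, straight under the notch bottoms; +x is the way the ramps climb, y runs from cheek to cheek, z up. Near (-x) end of each cheek: a lip 50 mm high at x = -114 to -108 mm.
- shelf (a point): Middle of the two cheeks' flat shelves, midway between the cheeks, at shelf height (44 mm above the table). The shelves run from x = -108 to -66 mm of the cradle; from there the ramps climb straight to the crest. Axes as the cradle's.
- crest (a point): Midway between the cheeks' flat crests at the top of the ramps, at crest height (50 mm above the table). The crests run from x = -26 to -20 mm of the cradle; just beyond begin the notches. Axes as the cradle's.
- seat (a point): Where the bar's centre line lies when seated, midway between the cheeks: 54 mm above the table at the cradle's x = 0. The notches are 90-degree Vs, 30 mm above the table at the bottom; the far side climbs on at 45 degrees to 65 mm high at x = 35 mm and stays so to x = 50 mm, so it catches the bar. Axes as the cradle's.
- roller: The bar: plain steel cylinder, 34 mm in diameter, 180 mm long, flat ends, 0.36 to 0.56 kg. Origin at its centre, y along its length (x and z turn as it rolls). It starts lying on both shelves, ends overhanging; its axis is 61 mm high on the shelf, 67 mm on the crest. It rolls easily, but upright rubbery fingers can bind on it at the ramp: push low from behind, leaning, tips forward. Endways in the notches friction resists with 2 to 7 N.
- stop: Bar stop: dark wooden post fixed to the table (foot 50 x 30 mm, post 34 x 24 mm, 76 mm high, brass screw on top to 88 mm) beside one end of the cradle, in line with the notches. Origin on the table under the post's middle, at x about 0, y about +148 or -148 mm of the cradle; axes parallel to the cradle's. More than 12 N from the roller bar on it counts as ramming.
- bar_height (a point): Middle of the stop's post, 54 mm up. A square steel bar, 16 mm, lies tight in the post along y, with a sprung brass button 12 mm across on each end. How far it stands out differs each time and is NOT measured: the button's face towards the cradle is 27 to 49 mm from here. The button gives from 0.5 N, 5 mm at 1.2 N, then is hard. Left pushed in, it keeps pressing the bar, which friction holds.
- low_block: Low fixed wooden block, 50 x 30 x 22 mm high, at the other end of the cradle, opposite the stop (about 148 mm from the cradle's middle); origin under its centre. Just in the way: pass above it.
- punch: Bystander: round steel punch 14 mm in diameter, 55 mm long, lying along its x axis on the base board between the cheeks under the notches; its top is 22 mm above the table. Origin on its underside, in the middle.
- wax_tall: Bystander: yellow wax cylinder 40 mm in diameter, 65 mm high, standing behind the cradle; origin under its centre.
- wax_short: Bystander: yellow wax cylinder 44 mm in diameter, 40 mm high, standing behind the cradle; origin under its centre.
- dowel: Bystander: square wooden stick 110 x 26 x 26 mm, lying beside the cradle; origin under its centre, x along its length.
- mallet: Bystander: wooden mallet, head 100 mm long along x and 60 mm in diameter, handle along +y to 160 mm from the head's middle; lies to the left; origin under the head.
- tin: Bystander: grey tin 70 mm in diameter, 130 mm high, far left; origin under its centre.
- pot: Bystander: white cup 90 mm in diameter, 75 mm high, far right; origin under its centre.
Not all that is in view belongs to the job. Several things have the shape of the roller; the one meant has the colours described above. Leave any pink look-alike of the stop alone.

How it is judged:
By the outcome, as a careful person would: the job done as asked, in the order asked, and still so for the second after the job is handed in, with the robot touching nothing.
It also fails if it takes over 61 s, if anything falls off the work surface, if the arm or the gripper's body presses on something with over 40 N, if the wrist force passes 120 N, or if a joint passes its speed limit or range.

## Working session

There is one attempt and no reset: what is moved stays moved. The work goes in short steps, each a Python script; the robot and the scene stay as the last script left them, time stands still between calls to the robot, and variables do not carry over. Pictures are saved under pics/ and viewed, about 8 in all and at most 12, crops included, and the job is handed in when it is done.

```bash
mkdir -p pics; cat > h.py <<'E'
import numpy as np, cv2
from cell import env, kin, camera, calibration, job
def cal(n):
    c=calibration(n); K=np.array([[c['fx'],0,c['cx']],[0,c['fy'],c['cy']],[0,0,1.]])
    return K,cv2.Rodrigues(np.array(c['rvec'],float))[0],np.array(c['tvec'],float).ravel()
def ray(n,uv,z):
    K,R,t=cal(n); o=-R.T@t; d=R.T@np.linalg.inv(K)@np.array([uv[0],uv[1],1.]); return o+d*(z-o[2])/d[2]
def cloud(n,depth):
    K,R,t=cal(n); v,u=np.indices(depth.shape)
    p=np.stack([(u-K[0,2])/K[0,0]*depth,(v-K[1,2])/K[1,1]*depth,depth],-1); return (p-t)@R
def proj(n,P):
    K,R,t=cal(n); q=K@(R@np.asarray(P,float)+t); return q[:2]/q[2]
E
python3 - <<'E'
from h import *
for n in('top','scene'):
    p,d=camera(n); cv2.imwrite(f'pics/{n}0.png',p); np.savez(f'{n}0.npz',p=p,d=d); K,R,t=cal(n); print(n,-R.T@t,R[2],K[0,0])
E
```

```text
top [ 0.46846455 -0.00421686  1.26958153] [ 0.07833031  0.007809   -0.99689688] 464.2851086357122
scene [1.27059294 0.86095715 0.89636641] [-0.53457366 -0.60278241 -0.59235493] 506.3361126915823
```

View pics/top0.png

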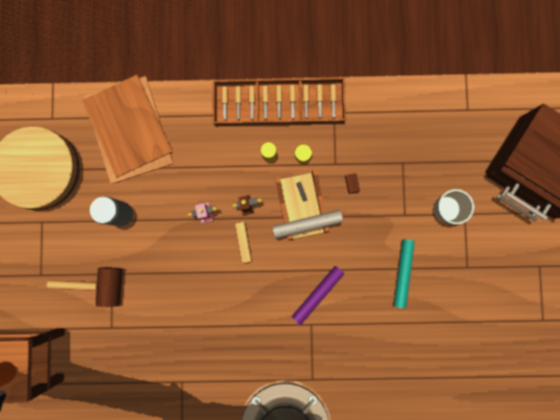

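View pics/scene0.png

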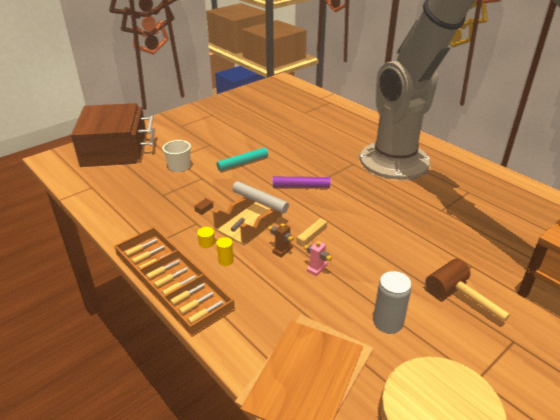

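The top view shows three bars: steel-grey at (308,224), purple at (318,295) and teal at (404,273). The grey one lying on the cradle is the roller. The dark stop is at (247,204), with its pink look-alike at (203,212). The low block is at (352,184) and the punch at (301,190). Next I'll measure and take one enlarged crop.

```bash
python3 - <<'E'
from h import *
a=np.load('top0.npz');p,d=a['p'],a['d'];C=cloud('top',d)
hsv=cv2.cvtColor(p,cv2.COLOR_BGR2HSV)
def box(r0,r1,c0,c1):
    m=np.zeros(d.shape,bool);m[r0:r1,c0:c1]=True;return m
# roller: grey, and high
m=box(200,250,260,355)&(hsv[...,1]<70)&(hsv[...,2]>70)
m2=m&(C[...,2]>.05)
print('grey',m.sum(),m2.sum())
q=C[m2]; print('roller z pct',np.percentile(q[:,2],[5,50,95]))
(cx,cy),(w,h),ang=cv2.minAreaRect(np.argwhere(m)[:,::-1].astype(np.float32));print('rect',cx,cy,w,h,ang)
print('rect top plane',ray('top',(cx,cy),.067))
# axis via ends on plane z=.067
uv=np.argwhere(m)[:,::-1]; P=np.array([ray('top',x,.066) for x in uv]); c=P[:,:2].mean(0); U,S,V=np.linalg.svd(P[:,:2]-c); ax=V[0]*np.sign(V[0,1]); s=(P[:,:2]-c)@ax; print('c',c,'ax',ax,'yaw',np.arctan2(-ax[0],ax[1]),'len',s.min(),s.max())
# cradle: yellowish
m=box(165,245,270,335)
print('hsv cradle',hsv[185,292],hsv[205,290],'table',hsv[215,380],'stop',hsv[204,244],'block',hsv[184,352])
m=box(165,245,270,335)&(C[...,2]>.004)&(C[...,2]<.2); m&=~((hsv[...,1]<70)&(hsv[...,2]>70))
for nm,mm in(('stop',box(190,218,230,266)),('block',box(170,198,342,362)),('cradle',m)):
    for lo,hi in((.005,.015),(.015,.03),(.03,.05),(.05,.07),(.07,.1)):
        k=mm&(C[...,2]>lo)&(C[...,2]<hi)
        if k.sum()>5: print(nm,lo,k.sum(),C[k].mean(0).round(4),np.ptp(C[k],0).round(3))
b=cv2.resize(p[160:250,220:370],None,fx=5.3,fy=5.3,interpolation=cv2.INTER_CUBIC)
s=np.load('scene0.npz')['p'][165:265,185:335]
s=cv2.resize(s,None,fx=2.6,fy=2.6,interpolation=cv2.INTER_CUBIC)
t=cv2.resize(b,None,fx=.65,fy=.65); W=max(t.shape[1],s.shape[1]); 
f=lambda x:cv2.copyMakeBorder(x,0,0,0,W-x.shape[1],cv2.BORDER_CONSTANT)
cv2.imwrite('pics/crop0.png',np.vstack([f(t),f(s)]))
E
```

```text
grey 769 769
roller z pct [0.06965418 0.07626208 0.08110347]
rect 307.33831787109375 223.8792724609375 11.471282958984375 69.13921356201172 76.21839904785156
rect top plane [ 0.53396323 -0.06807955  0.067     ]
c [ 0.53440208 -0.06834546] ax [-0.21820487  0.97590298] yaw 0.21997463748554397 len -0.08949912913665317 0.08999035397923158
hsv cradle [ 18 142 227] [ 24 121 228] table [ 12 169 131] stop [ 18 176 126] block [  9 182 108]
stop 0.005 75 [0.585  0.0898 0.0094] [0.075 0.095 0.01 ]
stop 0.015 14 [0.5817 0.0884 0.0194] [0.043 0.024 0.015]
stop 0.03 9 [0.5789 0.088  0.0397] [0.017 0.039 0.017]
stop 0.05 126 [0.5927 0.0861 0.0611] [0.034 0.074 0.016]
stop 0.07 124 [0.5918 0.0968 0.0778] [0.034 0.026 0.021]
block 0.005 39 [ 0.6442 -0.1883  0.008 ] [0.07  0.053 0.01 ]
block 0.015 208 [ 0.6449 -0.1931  0.0226] [0.052 0.038 0.014]
cradle 0.005 1406 [ 0.6002 -0.0525  0.0088] [0.219 0.179 0.01 ]
cradle 0.015 97 [ 0.6196 -0.0638  0.0213] [0.18  0.122 0.015]
cradle 0.03 313 [ 0.5903 -0.056   0.0432] [0.171 0.138 0.02 ]
cradle 0.05 262 [ 0.5921 -0.0547  0.061 ] [0.179 0.161 0.02 ]
cradle 0.07 39 [ 0.5343 -0.0293  0.0737] [0.151 0.153 0.011]
```

View pics/crop0.png

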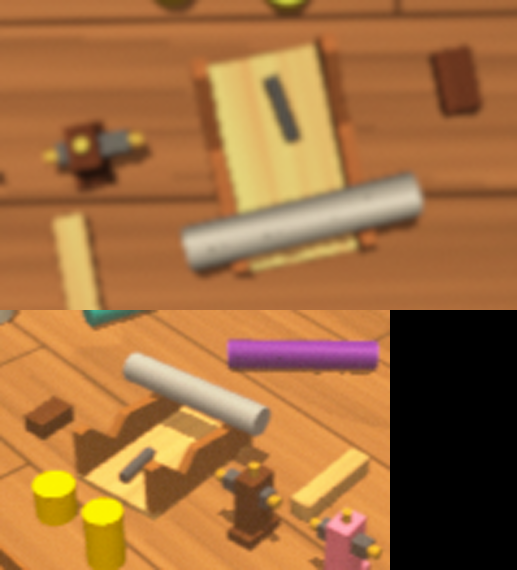

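The crop confirms it: the grey steel bar lies on the shelves, and the dark stop is on the left (+y) with its button facing the bar. Next I'll fit the cradle pose from the cheeks and estimate the button face.

```bash
python3 - <<'E'
from h import *
a=np.load('top0.npz');p,d=a['p'],a['d'];hsv=cv2.cvtColor(p,cv2.COLOR_BGR2HSV)
for n in('top','scene'):
    a=np.load(n+'0.npz');p,d=a['p'],a['d'];hsv=cv2.cvtColor(p,cv2.COLOR_BGR2HSV);C=cloud(n,d)
    O=np.array([.6184,-.048]);ps=.19
    c,s=np.cos(ps),np.sin(ps);X=(C[...,:2]-O)@np.array([[c,-s],[s,c]])
    grey=(hsv[...,1]<70)&(hsv[...,2]>70); grey=cv2.dilate(grey.astype(np.uint8),np.ones((3,3)))>0
    z=C[...,2]
    for sg in(-1,1):
        m=(abs(X[...,1]-sg*.05)<.02)&(abs(X[...,0]+.03)<.1)&(z>.03)&(z<.08)&~grey
        q=X[m]
        vx,vy,x0,y0=cv2.fitLine(q.astype(np.float32),cv2.DIST_HUBER,0,.01,.01).ravel()
        print(n,'cheek',sg,m.sum(),'slope',vy/vx,'y at x=0',y0-x0*vy/vx,'x range',np.percentile(q[:,0],[1,99]))
        f=m&(z>.058)&(X[...,0]>.02); print('  top',f.sum(),X[f].mean(0),z[f].mean(),np.percentile(X[f][:,0],[2,98]))
    # stop in cradle coords: per y' bin height
    m=(abs(X[...,0])<.03)&(X[...,1]>.08)&(X[...,1]<.2)&(z>.045)
    h,e=np.histogram(X[m][:,1],np.arange(.085,.205,.004));print(n,'stop y hist',dict(zip((e[:-1]*1000).astype(int),h)))
    br=(hsv[...,0]>15)&(hsv[...,0]<32)&(hsv[...,1]>140)&m
    for k in np.argwhere(br&(z<.075)):
        u=k[::-1]; P=ray(n,u,.054 if n=='scene' else .058)[:2]-O; print(u,(P@np.array([[c,-s],[s,c]])).round(4),hsv[tuple(k)],z[tuple(k)].round(3),end=' | ')
    print()
    m=(abs(X[...,0])<.03)&(abs(X[...,1]-.15)<.025)&(z>.066)&(z<.082);print('post top',X[m].mean(0),np.ptp(X[m],0))
E
```

```text
top cheek -1 253 slope -0.0063976757 y at x=0 -0.050181303 x range [-0.11306961  0.04866561]
  top 44 [ 0.03806211 -0.05069625] 0.06450232275074418 [0.0267718  0.04910487]
top cheek 1 227 slope -0.0046208766 y at x=0 0.04917668 x range [-0.11211589  0.04917763]
  top 41 [0.03882755 0.04882647] 0.06457242262536952 [0.02743175 0.04970412]
top stop y hist {np.int64(85): np.int64(0), np.int64(89): np.int64(0), np.int64(93): np.int64(0), np.int64(97): np.int64(0), np.int64(101): np.int64(4), np.int64(105): np.int64(9), np.int64(109): np.int64(7), np.int64(113): np.int64(10), np.int64(117): np.int64(11), np.int64(121): np.int64(11), np.int64(125): np.int64(8), np.int64(129): np.int64(13), np.int64(133): np.int64(20), np.int64(137): np.int64(23), np.int64(141): np.int64(24), np.int64(145): np.int64(22), np.int64(149): np.int64(20), np.int64(153): np.int64(21), np.int64(157): np.int64(16), np.int64(161): np.int64(9), np.int64(165): np.int64(9), np.int64(169): np.int64(9), np.int64(173): np.int64(6), np.int64(177): np.int64(2), np.int64(181): np.int64(0), np.int64(185): np.int64(0), np.int64(
[... 4209 characters left out ...]
 [ 21 209 235] 0.056 | [291 238] [0.0036 0.1741] [ 20 207 222] 0.057 | [292 238] [0.002  0.1762] [ 19 192 179] 0.056 | [288 239] [0.0115 0.1704] [ 19 190 160] 0.05 | [289 239] [0.01   0.1725] [ 19 196 187] 0.052 | [290 239] [0.0084 0.1745] [ 19 198 197] 0.056 | [291 239] [0.0068 0.1765] [ 19 203 171] 0.055 | [292 239] [0.0052 0.1786] [ 17 182 161] 0.052 | [288 240] [0.0147 0.1728] [ 16 163 117] 0.048 | [289 240] [0.0131 0.1749] [ 18 185 138] 0.047 | [290 240] [0.0116 0.1769] [ 18 195 152] 0.051 | [291 240] [0.01   0.1789] [ 18 185 156] 0.05 | [292 240] [0.0084 0.181 ] [ 16 181 176] 0.05 | [291 241] [0.0132 0.1813] [ 16 178 179] 0.05 | 
post top [0.00762211 0.14955288] [0.0409864  0.02917747]
```

Cradle origin is (0.618, -0.048) with yaw about 0.185. The button face is at cradle y ≈ 0.1015 in both views. Planning the leaning push now.

```bash
cat >> h.py <<'E'
from scipy.spatial.transform import Rotation as Ro
O=np.array([.6184,-.048,0]); PS=.186
RC=Ro.from_euler('z',PS).as_matrix()
def W(p): return O+RC@np.asarray(p,float)
def quat(x,y,z):
    q=Ro.from_matrix(RC@np.array([x,y,z],float).T).as_quat(); return [q[3],q[0],q[1],q[2]]
def lean(al,sg):
    c,s=np.cos(al),np.sin(al); z=np.array([s,0,-c]); y=np.array([0,sg,0.]); return quat(np.cross(y,z),y,z)
def tcp_push(cx,cz,al,y=0,back=.012,nose=.071):
    c,s=np.cos(al),np.sin(al); n=np.array([c,0,s]); d=np.array([s,0,-c])
    return W(np.array([cx,y,cz])-.028*n+back*d-nose*d)
def st(): 
    s=env.get_state(); return round(s['time'],2),np.round(s['tcp_pos'],4),np.round(s['force'],2)
E
python3 - <<'E'
from h import *
print(env.get_state()['orientation'],env.nose_length)
C=np.array([.5344,-.0683,0]);print('bar in cradle',RC.T@(C-O))
for al in(.35,.45,.55):
  for sg in(1,-1):
    q=lean(al,sg); print(al,sg,[None if (j:=kin.inverse_kinematics(tcp_push(x,z,al),q)) is None else np.round(j,2) for x,z in((-.105,.061),(-.105,.25),(-.015,.067))])
al=.5
import sys
E
```

```text
[-4.43120520e-05  1.33988297e-01  9.90982585e-01 -8.06191214e-04] 0.0726
bar in cradle [-0.08630522 -0.00441579  0.        ]
0.35 1 [array([ 0.76,  0.53, -0.8 ,  2.31,  1.27,  0.29,  0.65]), array([-1.28, -0.12,  1.34,  2.26,  0.05,  0.58,  1.8 ]), array([ 0.35,  0.51, -0.39,  2.15,  0.57,  0.21,  1.25])]
0.35 -1 [array([ 0.76,  0.53, -0.8 ,  2.31,  1.27,  0.29, -2.49]), array([-1.19, -0.07,  1.28,  2.25, -0.06,  0.57, -1.24]), array([-0.31,  0.52,  0.41,  2.19, -1.17,  0.3 , -0.26])]
0.45 1 [array([ 0.75,  0.52, -0.75,  2.37,  1.92,  0.22,  0.02]), array([ 0.68,  0.05, -0.59,  2.24, -0.23,  0.44,  2.04]), array([ 0.52,  0.55, -0.58,  2.2 ,  1.44,  0.18,  0.44])]
0.45 -1 [array([ 1.07,  0.75, -1.18,  2.36,  1.7 ,  0.53, -2.79]), array([-1.1 , -0.14,  1.17,  2.32,  0.01,  0.44, -1.3 ]), array([ 0.96,  0.85, -1.19,  2.17,  1.57,  0.63, -2.64])]
0.55 1 [None, array([-1.18, -0.27,  1.2 ,  2.38,  0.35,  0.34,  1.53]), array([ 0.69,  0.62, -0.76,  2.25,  2.08,  0.28, -0.13])]
0.55 -1 [None, array([-1.07, -0.18,  1.14,  2.38,  0.04,  0.31, -1.32]), array([ 0.53,  0.56, -0.57,  2.26,  2.39,  0.19,  2.66])]
```

```bash
python3 - <<'E'
from h import *
al=.35;done=False
env.grip(.04,40)
for sg in(1,-1):
  try:
    env.reach(tcp_push(-.108,.16,al),lean(al,sg)); 
    print(sg,st(),np.round(env.get_state()['qpos'],2),env.get_state()['opening'])
    env.movel(tcp_push(-.108,.061,al),.12); done=True
    break
  except env.PlanningError as e: print(sg,e)
print(done,st(),np.round(env.get_state()['qpos'],2))
p,d=camera('scene');q,_=camera('top')
a=cv2.resize(p[120:270,180:340],None,fx=3.5,fy=3.5);b=cv2.resize(q[165:315,250:350],None,fx=3.5,fy=3.5)
r=np.zeros((525,910,3),np.uint8);r[:,:560]=a;r[:,560:]=b
cv2.imwrite('pics/behind.png',cv2.resize(r,(790,456)))
E
```

```text
1 (3.4, array([ 0.4669, -0.076 ,  0.2059]), array([-0.15,  0.2 ,  0.03])) [-0.3   0.19  0.43  2.32 -0.54  0.35  2.34] 0.03963603239741007
1 the arm cannot follow that straight line within its joint ranges
-1 (3.65, array([ 0.4667, -0.0763,  0.2058]), array([0.22, 0.35, 0.49])) [-0.3   0.19  0.43  2.32 -0.54  0.35  2.34] 0.03970416650027659
-1 the arm cannot follow that straight line within its joint ranges
False (3.65, array([ 0.4667, -0.0763,  0.2058]), array([0.22, 0.35, 0.49])) [-0.3   0.19  0.43  2.32 -0.54  0.35  2.34]
```

View pics/behind.png

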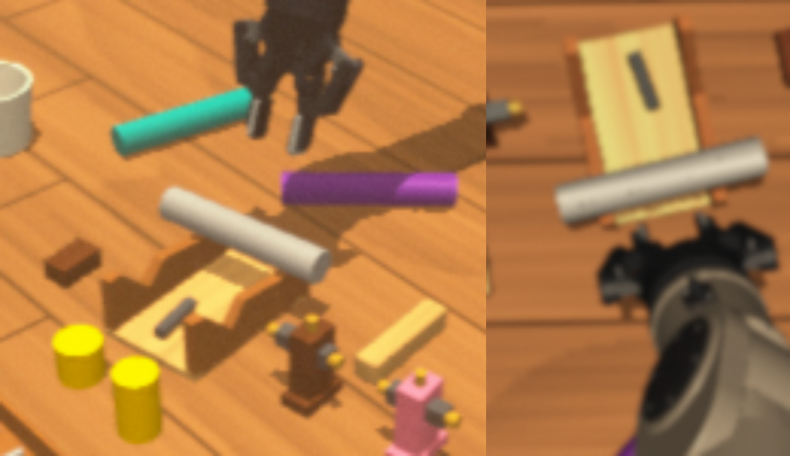

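The gripper hovers tilted behind the bar and nothing is touched (grey bar at (245,235) in the crop). The straight line down isn't feasible in this arm posture, so I'll check the joint solutions for stepping down.

```bash
python3 - <<'E'
from h import *
q0=np.array(env.get_state()['qpos'])
for al in(.2,.25,.3,.35):
  for sg in (1,-1):
    for x,z in((-.108,.16),(-.108,.12),(-.108,.09),(-.108,.061),(-.086,.061),(-.06,.062),(-.015,.067)):
      j=kin.inverse_kinematics(tcp_push(x,z,al),lean(al,sg))
      print(al,sg,x,z,None if j is None else (np.round(j,2).tolist(),round(abs(j-q0).max(),2)))
E
```

```text
0.2 1 -0.108 0.16 ([-0.42, 0.23, 0.55, 2.23, -0.35, 0.54, 2.14], np.float64(0.2))
0.2 1 -0.108 0.12 ([-0.35, 0.31, 0.47, 2.26, -0.46, 0.45, 2.25], np.float64(0.12))
0.2 1 -0.108 0.09 ([-0.3, 0.37, 0.42, 2.27, -0.56, 0.38, 2.34], np.float64(0.18))
0.2 1 -0.108 0.061 ([-0.25, 0.43, 0.36, 2.28, -0.68, 0.32, 2.46], np.float64(0.24))
0.2 1 -0.086 0.061 ([-0.27, 0.46, 0.38, 2.24, -0.67, 0.34, 2.43], np.float64(0.27))
0.2 1 -0.06 0.062 ([-0.29, 0.49, 0.4, 2.19, -0.66, 0.38, 2.41], np.float64(0.3))
0.2 1 -0.015 0.067 ([-0.33, 0.53, 0.43, 2.09, -0.64, 0.44, 2.35], np.float64(0.34))
0.2 -1 -0.108 0.16 ([-0.94, 0.54, 1.3, 2.25, -0.95, 0.78, -0.39], np.float64(2.73))
0.2 -1 -0.108 0.12 ([-0.9, 0.75, 1.33, 2.28, -1.22, 0.88, -0.16], np.float64(2.5))
0.2 -1 -0.108 0.09 ([-0.85, 0.79, 1.26, 2.3, -1.32, 0.86, -0.08], np.float64(2.42))
0.2 -1 -0.108 0.061 ([-0.76, 0.74, 1.09, 2.31, -1.35, 0.72, -0.06], np.float64(2.4))
0.2 -1 -0.086 0.061 ([-0.77, 0.77, 1.1, 2.27, -1.35, 0.75, -0.1], np.float64(2.44))
0.2 -1 -0.06 0.062 ([-0.78, 0.81, 1.11, 2.21, -1.34, 0.79, -0.14], np.float64(2.48))
0.2 -1 -0.015 0
[... 2906 characters left out ...]
92], np.float64(0.61))
0.35 1 -0.015 0.067 ([-0.17, 0.49, 0.24, 2.18, -0.95, 0.23, 2.69], np.float64(0.41))
0.35 -1 -0.108 0.16 ([-0.3, 0.19, 0.43, 2.33, -0.54, 0.35, 2.34], np.float64(0.0))
0.35 -1 -0.108 0.12 ([-0.77, 0.48, 1.07, 2.38, -1.33, 0.56, -0.03], np.float64(2.37))
0.35 -1 -0.108 0.09 ([-0.44, 0.4, 0.62, 2.38, -1.34, 0.34, -0.01], np.float64(2.35))
0.35 -1 -0.108 0.061 ([0.77, 0.53, -0.8, 2.32, 1.27, 0.28, -2.5], np.float64(4.84))
0.35 -1 -0.086 0.061 ([-0.1, 0.43, 0.2, 2.33, -1.3, 0.18, -0.05], np.float64(2.39))
0.35 -1 -0.06 0.062 ([-0.29, 0.48, 0.41, 2.28, -1.35, 0.27, -0.04], np.float64(2.38))
0.35 -1 -0.015 0.067 ([-0.46, 0.57, 0.62, 2.2, -1.34, 0.4, -0.11], np.float64(2.45))
```

```bash
python3 - <<'E'
from h import *
al=.28;q=lean(al,1)
env.reach(tcp_push(-.108,.16,al),q)
env.movel(tcp_push(-.108,.061,al),.1);print('down',st())
for x,z,v in((-.067,.061,.025),(-.027,.067,.025),(-.012,.067,.025)):
    r=env.movel(tcp_push(x,z,al),v,stop_force=15);print(x,r,st())
    if r: break
    p,_=camera('scene')
env.dwell(.3)
p,d=camera('scene');t,_=camera('top')
r=np.hstack([cv2.resize(p[150:280,190:330],None,fx=3,fy=3),cv2.resize(t[160:290,250:370],None,fx=3,fy=3)])
cv2.imwrite('pics/push.png',r)
E
```

```text
down (5.14, array([ 0.4699, -0.0762,  0.1103]), array([-0.12,  0.06,  0.31]))
-0.067 False (6.93, array([ 0.5099, -0.0684,  0.1099]), array([-0.99,  0.17,  0.41]))
-0.027 False (8.75, array([ 0.5495, -0.061 ,  0.1161]), array([ 0.04, -0.19,  0.04]))
-0.012 False (9.55, array([ 0.5641, -0.0582,  0.1159]), array([ 0.19,  0.3 , -0.32]))
```

View pics/push.png

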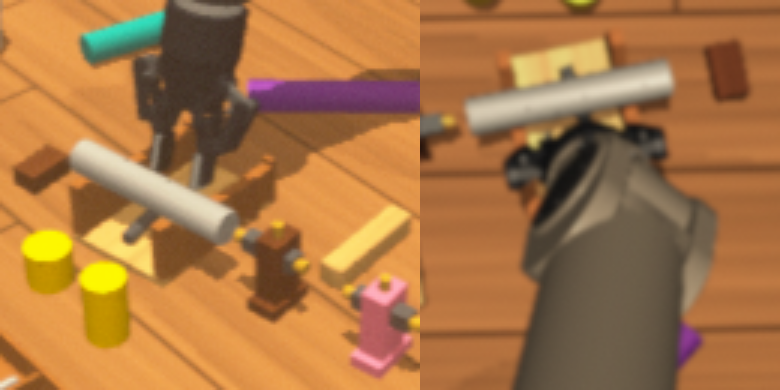

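The bar appears to lie in both notches (crop bar from (465,115) to (672,80)), with a small gap to the button at (450,122). I'll retreat and measure seating and end positions.

```bash
cat >> h.py <<'E'
def bar(k,save=True):
    t,d=camera('top');hsv=cv2.cvtColor(t,cv2.COLOR_BGR2HSV);C=cloud('top',d)
    X=(C-O)@RC
    m=(hsv[...,1]<70)&(hsv[...,2]>90)&(abs(X[...,0])<.05)&(X[...,1]<.098)&(X[...,1]>-.115)&(X[...,2]>.04)
    n,l,s,_=cv2.connectedComponentsWithStats(m.astype(np.uint8)); m=l==1+np.argmax(s[1:,4])
    uv=np.argwhere(m)[:,::-1]; P=np.array([(ray('top',u,.06)-O)@RC for u in uv])[:,:2]; c=P.mean(0)
    V=np.linalg.svd(P-c)[2][0]; V*=np.sign(V[1]); s_=(P-c)@V
    z=[X[m&(X[...,1]*g>.03)][:,2].max().round(4) for g in(-1,1)]
    zm=[np.median(X[m&(X[...,1]*g>.03)][:,2]).round(4) for g in(-1,1)]
    print('bar x',c.round(4),'skew',round(float(-V[0]/V[1]),4),'ends',(c[1]+s_.min()).round(4),(c[1]+s_.max()).round(4),'z-,+',z,zm)
    if save:
        p,_=camera('scene'); np.savez(k+'.npz',t=t,p=p)
        cv2.imwrite(f'pics/{k}.png',np.hstack([cv2.resize(p[180:260,200:310],None,fx=4,fy=4,interpolation=cv2.INTER_CUBIC),cv2.resize(t[170:250,240:330],None,fx=4,fy=4,interpolation=cv2.INTER_CUBIC)]))
E
python3 - <<'E'
from h import *
al=.28
env.movel(tcp_push(-.035,.07,al),.1)
env.movel(tcp_push(-.06,.19,al),.2)
# downwards pose beyond the -y end; tool x along cradle y
env.grip(0,40)
for s in(1,-1):
    q=quat([0,s,0],[s,0,0],[0,0,-1]); j=kin.inverse_kinematics(W([0,-.135,.20]),q); print(s,None if j is None else np.round(j,2))
bar('seated'); print(st())
E
```

```text
1 [-0.42  0.77  0.94  1.7  -0.71  1.04  0.95]
-1 [ 0.91  0.9  -1.19  1.61  0.87  1.25  2.88]
bar x [-0.    -0.002] skew -0.0063 ends -0.091 0.0879 z-,+ [np.float64(0.0752), np.float64(0.0777)] [np.float64(0.0693), np.float64(0.0692)]
(11.72, array([ 0.5169, -0.0671,  0.2388]), array([ 0.21, -0.78,  0.49]))
```

View pics/seated.png

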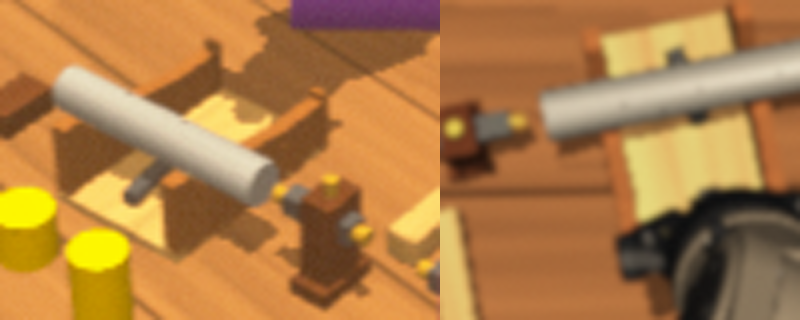

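The bar is seated: x ≈ 0, level on both sides, ends at -0.091 and +0.088, which leaves about a 13 mm gap to the button. Now the gentle end push.

```bash
cat >> h.py <<'E'
QE=quat([0,1,0],[1,0,0],[0,0,-1]); ZT=.050+.0726
def pe(y,z=ZT): return W([0,y-.011,z])   # y = bar -y end face
def fy(n=12):
    L=[]
    for _ in range(n): env.dwell(.02); L.append(env.get_state()['force'])
    return (np.mean(L,0)@RC)
def ty(): return float(((np.array(env.get_state()['tcp_pos'])-O)@RC)[1]+.011)
E
python3 - <<'E'
from h import *
env.reach(pe(-.115,.22),QE)
env.movel(pe(-.115),.12)
f0=fy();print('free',f0.round(2),st()[0])
r=env.movel(pe(-.080),.012,stop_force=1.5);print('contact',r,ty(),(fy()-f0).round(2))
y=ty()
for i in range(5):
    y+=.002
    r=env.movel(pe(y),.008,stop_force=9); print(i,r,round(y,4),round(ty(),4),(fy(6)-f0).round(2),st()[0])
    if r: break
bar('s1')
E
```

```text
free [0.26 0.08 0.24] 14.03
contact True -0.09140339829581892 [-0.18 -1.27  0.16]
0 False -0.0894 -0.0895 [-0.57 -2.54 -1.95] 16.55
1 False -0.0874 -0.0871 [-0.51 -1.8  -1.67] 17.05
2 False -0.0854 -0.0853 [-0.11 -2.02 -1.43] 17.55
3 False -0.0834 -0.0833 [-0.13 -1.96 -1.52] 18.05
4 False -0.0814 -0.0813 [-0.2  -2.11 -1.37] 18.55Traceback (most recent call last):
  File "<stdin>", line 11, in <module>
  File "h.py", line 33, in bar
    z=[X[m&(X[...,1]*g>.03)][:,2].max().round(4) for g in(-1,1)]
       ~~~~~~~~~~~~~~~~~~~~~~~~~~~~~~^^
    return umr_maximum(a, axis, None, out, keepdims, initial, where)
ValueError: zero-size array to reduction operation maximum which has no identity
```

Friction is a steady 2 N, so the button's 0.5 N should show. Continuing in 1 mm steps.

```bash
python3 - <<'E'
from h import *
f0=np.array([.26,.08,.24]);y=ty();n=0
while y<-.074:
    y+=.001
    r=env.movel(pe(y),.006,stop_force=3); f=(fy(15)-f0)[1]; print(r,round(y,4),round(f,2),st()[0])
    n=n+1 if f<-2.55 else 0
    if r or n==2: break
t,_=camera('top');p,_=camera('scene')
cv2.imwrite('pics/s2.png',np.hstack([cv2.resize(p[180:260,200:310],None,fx=4,fy=4,interpolation=cv2.INTER_CUBIC),cv2.resize(t[170:250,235:325],None,fx=4,fy=4,interpolation=cv2.INTER_CUBIC)]))
E
```

```text
False -0.0803 -2.55 19.19
False -0.0793 -2.79 19.76
False -0.0783 -2.96 20.32
```

View pics/s2.png

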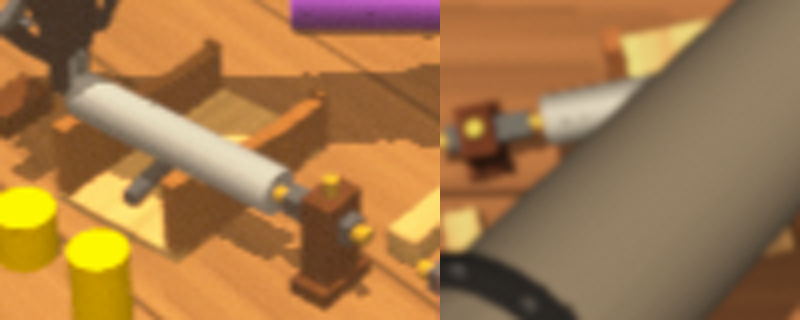

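The force rose by 0.5 N and then kept climbing with a spring-like slope, and both views show the end against the button. That fits about 2–3 mm of button travel. Withdrawing and checking.

```bash
python3 - <<'E'
from h import *
env.movel(pe(-.11),.05); env.movel(pe(-.11,.25),.2)
env.reach([.45,-.40,.30],QE); env.dwell(.5); print(st())
bar('fin')
t=np.load('fin.npz')['t'];a=np.load('top0.npz')['p']
for nm,(r0,r1,c0,c1) in dict(wax=(135,168,255,320),dowel=(218,268,232,254),pink=(200,225,185,218),mallet=(260,312,40,130),stop=(190,218,230,250)).items():
    print(nm,cv2.absdiff(t,a)[r0:r1,c0:c1].max(2).mean().round(2),end=' ')
im=cv2.imread('pics/fin.png');p=np.load('fin.npz')
cv2.imwrite('pics/fin2.png',np.hstack([cv2.resize(p['p'][180:260,215:310],None,fx=4,fy=4,interpolation=cv2.INTER_CUBIC),cv2.resize(p['t'][165:245,235:335],None,fx=4,fy=4,interpolation=cv2.INTER_CUBIC)]))
E
```

```text
(23.66, array([ 0.4501, -0.3999,  0.3   ]), array([-0.57, -0.02, -0.02]))
bar x [0.     0.0103] skew -0.004 ends -0.0777 0.0982 z-,+ [np.float64(0.0766), np.float64(0.0772)] [np.float64(0.0692), np.float64(0.0695)]
wax 7.64 dowel 8.2 pink 7.65 mallet 7.26 stop 7.06
```

View pics/fin2.png

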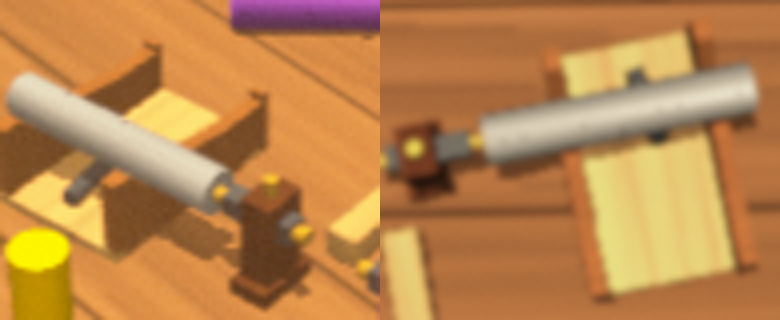

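```bash
python3 -c "
from h import *
job.job_done();print(st())"
```

```text
the job is handed in; nothing more can be done
the job is handed in; nothing more can be done
```

The bar is seated in both notches with its end resting against the stop's button, and I have handed the job in. The robot's clock read 23.7 s at the last check, against the 61 s limit.

**Rolling:** I pushed the steel bar from behind with the fingers leaning. It rolled up both ramps and dropped into the notches, and the readings before and after each push stayed near 1 N.

**Sliding:** I pushed the far end about 13 mm endways against roughly 2 N of friction. At the button the force rose by about 0.5 N, then kept climbing slowly to nearly 1 N over friction. That fits 2–3 mm of button travel, well short of ramming. I then drew the arm clear.

**Last checks:**
- **Seating:** the bar lies at cradle x = 0, with the two sides within 0.3 mm of level and a skew of about 0.004 rad.
- **Contact:** both views show the bar's end touching the button after release. From the other end's position, the touching end is at y ≈ 0.102 m.
- **Other things:** the wax cylinders, dowel, mallet, stop and pink look-alike showed only image noise compared with the first picture. The punch looked in place, and I made no separate check of the tin, the cup or the low block.

**Limits and disagreements:**
- My first camera estimate of the button face (0.1015 m) was about 2 mm beyond where the force first rose. That is within the calibration error.
- The final script's direct reading of the touching end (0.098 m) was cut off by my colour mask, so I did not use it.
- An early straight-line move was refused as out of joint range, so I leaned the fingers less, about 16°. Nothing was disturbed.

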